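Fill the condiment caddy

ROBOT

A 6-joint arm with a two-finger parallel gripper is mounted at the origin on the work surface. World frame = base frame: x ahead of the robot, y to its left, z up, the work surface at z = 0. Lengths are in mm, angles in rad, forces in N, time in s.
With the tool pointing down it reaches from about 350 to 875 mm from the base axis. Payload 4.2 kg.
Tool frame: the origin (TCP) lies on the mounting face of the last link; the fingertips stand 173 mm ahead of it and the grasp point (between the pads) lies 155 mm ahead of it (tcp_to_grasp is the distance from the TCP to the grasp point, in mm); z points along the fingers, y is the direction in which the jaws open and shut (so a half turn about z gives the same grasp; the last joint's range is limited). The gripper opens to 85 mm and grips with 20 to 120 N. Pads are 22 mm wide; open, the fingers measure 114 mm over their backs; the gripper's body (76 mm by 85 mm) begins 54 mm behind the grasp point. The pads swing forward as they close: fully open they stand 13 mm farther back than shut.
Start: joints at [1.551, 0.385, 0.008, 0, -1.194, -0.259], TCP at [171.969, 600.855, 404.712] pointing down, gripper open.
Joint ranges: [-3.14, 3.14], [-1.21, 2.06], [-1.07, 1.41], [-3.16, 2.05], [-2.99, -0.16], [-3.1, 3.1]. Speed limits (rad/s): [2.79, 2.79, 3.14, 3.14, 3.14, 3.14].

INTERFACE

Orientations are given as a unit quaternion [x, y, z, w].
In Python, from bench import * gives the robot as it stands. The module is installed in compiled form; this text tells all that it offers.
- The arm moves only by the tool apply_moves, never from a script. Its arguments are lists of equal length, an entry for each row: "fingers": the closure, from 0 (fully open) to 1 (shut); "dp": the shift along the world's x, y, z in cm, a list of three; "yaw": the turn about the world's z in degrees. A call has 1 to 10 rows; each row is the pose to reach, as a shift and turn from the pose measured when the call began; what a row does not reach only later rows make up. A row lasts 1/10 s, in which the tool goes at most 50 mm and 8.59 degrees, less where a joint would pass 70% of its speed; a pose out of reach is approached as far as the arm can. A call with a gripper value outside its range is refused whole. The fingers move at their own pace and stop on an object; the grip force is fixed at half the most. Time passes only in rows, so rows that repeat a pose let the fingers close. It gives the time, the measured TCP pose, the force and the opening at its end, in the units of the state.
- read_state(): the state, without advancing time (a new reading comes with each control period).
- get_image(name): name is "side" or "top"; returns a dict with "color" (480x640x3 uint8, blue, green, red), "mtx" (3x3 intrinsics, pixels), "camera_from_world" (4x4, takes a point from world to camera coordinates). Camera axes: x right, y down, z forward; pixel columns grow to the right and rows downward; lengths in mm; the calibration is good to about 2 mm. A picture is of the moment at which its call begins. There is no depth.
- job_done(): hands the job in, once; it reports no verdict.
The state is a dict: "clock": time; "joints": joint angles; "joint_vel": joint speeds; "joint_efforts": joint torques, N m; "position": TCP position; "ee_rot": TCP orientation; "contact_force": force on the tool from outside, world axes, zero at the start; "wrist_torque": the same for the moment, N m; "gripper_width": finger opening in mm.
Only numpy, scipy, OpenCV 4.12 (cv2) and the standard library are available. Lean on these libraries where they do the work, as an engineer would, in place of code of your own. Each camera call takes 0.05 s, during which the arm holds its last target. There are 200 camera calls.

TASK

Gather the table condiments into the wooden caddy, each standing upright on the floor of the steel pocket made for its shape: the pepper mill with the ball knob in the large round pocket, the salt shaker in the small round one, the lidded sugar pot in the square one and the slotted toothpick box in the oblong one. Leave the cork-lidded spice jar and the open square dip pot standing where they are. Set everything down gently: nothing may be dropped or knocked over.

Things in the scene. Friction and masses are not known exactly. Their poses are not given: they have to be found in the camera images.
- pepper_mill: Pepper mill of dark turned wood: straight round body 52 mm in diameter up to 52 mm high (thin steel band at 50 to 54 mm), then a narrow neck (36 mm), a turned head (44 mm) and a small steel ball knob on top, 92 mm high in all. About 0.15 to 0.31 kg. Stands upright on the worktop. Origin at the centre of its underside, z up.
- salt_shaker: Salt shaker: white ceramic cylinder 34 mm in diameter with a domed steel top with small holes, 66 mm high in all. About 0.08 to 0.17 kg. Stands upright. Origin at the centre of its underside, z up.
- sugar_pot: Sugar pot: square white ceramic pot 46 x 46 mm with a fixed steel lid with a small round knob (14 mm wide); side walls up to 56 mm, 66 mm high with the knob. About 0.14 to 0.28 kg. Stands upright. Origin at the centre of its underside, z up. x and y are square to its sides.
- pick_box: Toothpick box: oblong white ceramic box, 34 mm along its x, 64 mm along its y, 58 mm high, with a flat steel top with a dark slot. About 0.11 to 0.22 kg. Stands upright. Origin at the centre of its underside, z up.
- spice_jar: Look-alike, to be left alone: straight round jar of dark wood with a flat cork lid, 52 mm in diameter, 76 mm high, no neck and no knob. Loose, stands upright. Origin at the centre of its underside, z up.
- dip_pot: Look-alike, to be left alone: square white ceramic pot 46 x 46 mm, 54 mm high, empty and open at the top, no lid. Loose, stands upright. Origin at the centre of its underside, z up.
- pocket_round_large: Large round steel pocket in the caddy, 72 mm inside, 80 mm outside diameter (takes the pepper mill). Fixed in the pale wooden caddy (240 mm square, rim 22 mm above the worktop). Origin: centre of its underside, 10 mm above the worktop; its floor is 4 mm and its rim 18 mm above the origin. The 4 pockets share the caddy's yaw, 2 x 2, 105 mm apart along x and y; corners vary.
- pocket_round_small: Small round steel pocket in the caddy, 50 mm inside, 58 mm outside diameter (takes the salt shaker). Fixed in the pale wooden caddy (240 mm square, rim 22 mm above the worktop). Origin: centre of its underside, 10 mm above the worktop; its floor is 4 mm and its rim 18 mm above the origin. The 4 pockets share the caddy's yaw, 2 x 2, 105 mm apart along x and y; corners vary.
- pocket_square: Square steel pocket in the caddy, 66 x 66 mm inside, 74 x 74 mm outside (takes the sugar pot). Fixed in the pale wooden caddy (240 mm square, rim 22 mm above the worktop). Origin: centre of its underside, 10 mm above the worktop; its floor is 4 mm and its rim 18 mm above the origin. The 4 pockets share the caddy's yaw, 2 x 2, 105 mm apart along x and y; corners vary.
- pocket_oblong: Oblong steel pocket, inside 54 mm along x, 84 mm along y, outside 62 x 92 mm (takes the toothpick box). Fixed in the pale wooden caddy (240 mm square, rim 22 mm above the worktop). Origin: centre of its underside, 10 mm above the worktop; its floor is 4 mm and its rim 18 mm above the origin. The 4 pockets share the caddy's yaw, 2 x 2, 105 mm apart along x and y; corners vary.
Things that resemble listed ones, but are neither listed nor needed, are in the scene too. What is shaped like the pick_box but purple is not meant. What is shaped like the salt_shaker but green is not meant.

How it is judged:
By the outcome, as a careful person would: the job done as asked, in the order asked, and still so for the second after the job is handed in, with the robot touching nothing.
It also fails if it takes over 109 s, if anything falls off the work surface, if the arm or the gripper's body presses on something with over 40 N, if the wrist force passes 120 N, or if a joint passes its speed limit or range.

## Working session

There is one attempt and no reset: what is moved stays moved. The work goes in short steps, Python scripts to look and compute and a tool call to move; the robot and the scene stay as the last step left them, time stands still between calls to the robot, and variables do not carry over. Pictures are saved under pics/ and viewed, about 12 in all and at most 16, crops included, and the job is handed in when it is done.

Besides the shell and the picture viewer there is one more tool, called after "Request:" as name([rows], argument=value, ...), one row to a line, values as JSON. apply_moves: Moves the arm, as the interface text tells. Its arguments: {"type":"object","properties":{"fingers":{"type":"array","items":{"type":"number"}},"dp":{"type":"array","items":{"type":"array","items":{"type":"number"}}},"yaw":{"type":"array","items":{"type":"number"}}},"required":["fingers","dp","yaw"]}

```bash
mkdir -p pics
python3 - <<'E'
from bench import *
import cv2
s=read_state();print({k:s[k] for k in('clock','position','ee_rot','gripper_width','contact_force')})
for n in('top','side'):
    d=get_image(n);cv2.imwrite(f'pics/{n}0.png',d['color']);print(n,d['mtx'].tolist(),d['camera_from_world'].round(4).tolist())
E
```

```text
{'clock': 0.0, 'position': array([171.90857968, 600.68071781, 403.60001733]), 'ee_rot': array([ 9.90282169e-01, -1.39068314e-01, -1.18221182e-04,  1.10217743e-03]), 'gripper_width': 85.60008752521826, 'contact_force': array([ 0.07044045, -0.32923482, -0.14447872])}
top [[479.4311705959526, 0.0, 315.956143924167], [0.0, 479.4311705959526, 246.58780220194419], [0.0, 0.0, 1.0]] [[0.0128, -0.9997, 0.022, 41.6438], [-0.9889, -0.0159, -0.1479, 576.2243], [0.1482, -0.0199, -0.9888, 1037.2003], [0.0, 0.0, 0.0, 1.0]]
side [[577.1250017440824, 0.0, 315.2963417855691], [0.0, 577.1250017440824, 234.59197616655769], [0.0, 0.0, 1.0]] [[-0.9714, -0.2373, 0.0027, 562.4927], [-0.1883, 0.7638, -0.6174, 90.8274], [0.1444, -0.6002, -0.7867, 1059.2496], [0.0, 0.0, 0.0, 1.0]]
```

View pics/top0.png

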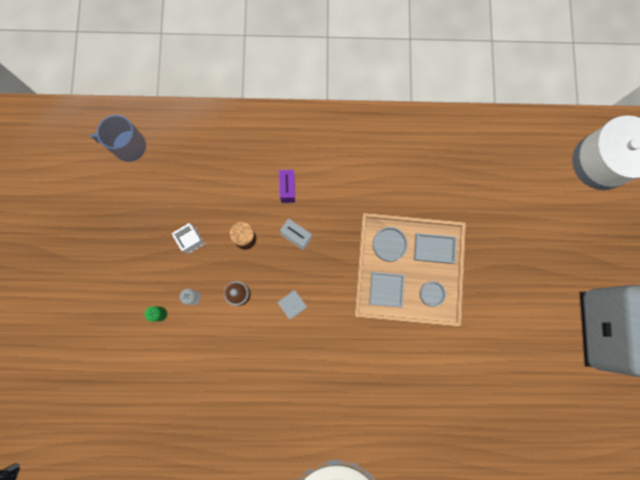

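View pics/side0.png

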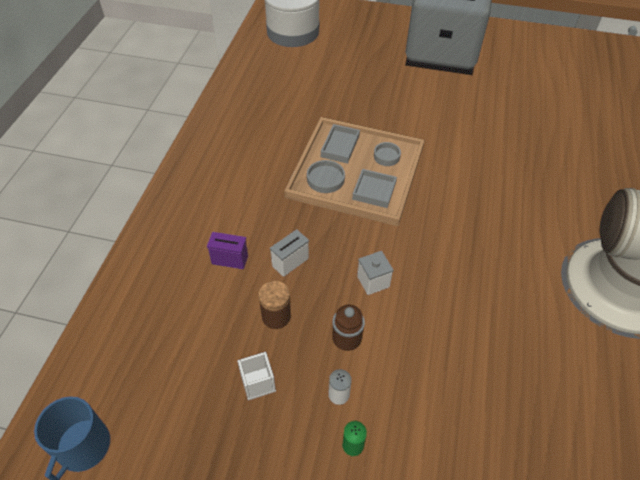

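Top view: mug (120,138), purple box (288,186, not meant), pick box (296,233), cork-lidded jar (242,235, leave), open dip pot (187,238, leave), salt (190,297), green shaker (154,314, not meant), mill with ball knob (236,293), sugar pot with lid (291,304), and the caddy. Its pockets: large round (390,244), oblong (435,248), square (386,290), small round (432,293). I'll check these choices in a close crop and measure.

```bash
cat > h.py <<'E'
import cv2,numpy as np
from bench import *
def ray(d,uv,z):
    M=np.asarray(d['camera_from_world']);R=M[:3,:3];c=-R.T@M[:3,3]
    uv=np.atleast_2d(np.asarray(uv,float));p=np.c_[uv,np.ones(len(uv))]@np.linalg.inv(d['mtx']).T@R
    return c+p*((z-c[2])/p[:,2])[:,None]
def proj(d,P):
    M=np.asarray(d['camera_from_world']);q=np.atleast_2d(P)@M[:3,:3].T+M[:3,3]
    q=q@np.asarray(d['mtx']).T;return q[:,:2]/q[:,2:]
def tri(d1,u1,d2,u2):
    P=[np.asarray(d['mtx'])@np.asarray(d['camera_from_world'])[:3] for d in(d1,d2)]
    X=cv2.triangulatePoints(P[0],P[1],np.array(u1,float).reshape(2,1),np.array(u2,float).reshape(2,1))
    return (X[:3]/X[3]).ravel()
E
python3 - <<'E'
from h import *
T=get_image('top');S=get_image('side')
for n,d,(x0,y0,x1,y1) in(('t',T,(140,200,480,335)),('s',S,(200,110,430,470))):
    hsv=cv2.cvtColor(d['color'],cv2.COLOR_BGR2HSV)
    m=((hsv[...,1]<70)&(hsv[...,2]>70)).astype(np.uint8)
    k,l,st,ce=cv2.connectedComponentsWithStats(m)
    for i in range(1,k):
        if st[i,4]<25 or not(x0<ce[i][0]<x1 and y0<ce[i][1]<y1):continue
        c=max(cv2.findContours((l==i).astype(np.uint8),0,2)[0],key=cv2.contourArea)
        (u,v),(w,h),a=cv2.minAreaRect(c)
        g=hsv[...,2][l==i]
        print(n,st[i,4],(round(u,1),round(v,1)),(round(w,1),round(h,1)),round(a,1),'V',np.percentile(g,[10,50,90]))
    s=2.3 if n=='t' else 1.65
    cv2.imwrite(f'pics/{n}1.png',cv2.resize(d['color'][y0:y1,x0:x1],None,fx=s,fy=s,interpolation=2))
E
```

```text
t 551 (295.4, 233.7) (30.8, 18.3) 34.5 V [135. 165. 175.]
t 628 (187.4, 238.4) (27.1, 24.4) 59.0 V [133. 199. 249.]
t 975 (390.0, 244.0) (34.0, 34.0) 90.0 V [147. 169. 174.]
t 1169 (435.1, 247.9) (42.1, 28.0) 4.8 V [142. 172. 176.]
t 1145 (386.9, 289.1) (34.5, 33.7) 5.2 V [155. 173. 177.]
t 144 (237.7, 293.7) (21.5, 24.2) 23.2 V [ 99.6 122.  152. ]
t 553 (433.0, 293.5) (25.0, 26.0) 90.0 V [145. 172. 177.]
t 275 (190.0, 296.5) (15.0, 20.0) 90.0 V [125. 148. 165.]
t 56 (233.5, 292.0) (8.0, 7.0) 90.0 V [106.5 134.  171. ]
t 474 (291.7, 304.3) (22.0, 21.7) 54.5 V [161. 173. 176.]
s 2089 (330.9, 157.9) (38.6, 71.7) 18.1 V [102. 130. 136.]
s 539 (387.0, 153.5) (23.0, 26.0) 90.0 V [100. 123. 137.]
s 1221 (373.6, 187.6) (39.5, 32.8) 13.6 V [108. 131. 137.]
s 1177 (289.7, 252.0) (31.6, 44.8) 53.1 V [120. 133. 156.]
s 1143 (374.5, 272.1) (37.6, 35.7) 70.3 V [125. 136. 151.]
s 90 (349.0, 312.0) (9.9, 9.9) 45.0 V [ 91.8 119.5 135. ]
s 187 (347.5, 325.7) (32.2, 21.6) 8.1 V [ 90.2 114.  127. ]
s 1295 (256.7, 375.3) (42.0, 32.0) 72.9 V [147.  155.  212.6]
s 667 (339.3, 386.5) (21.5, 35.1) 3.6 V [110. 131. 164.]
```

View pics/t1.png

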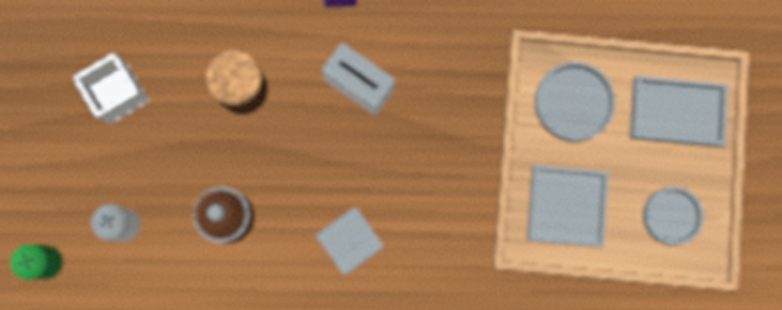

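View pics/s1.png

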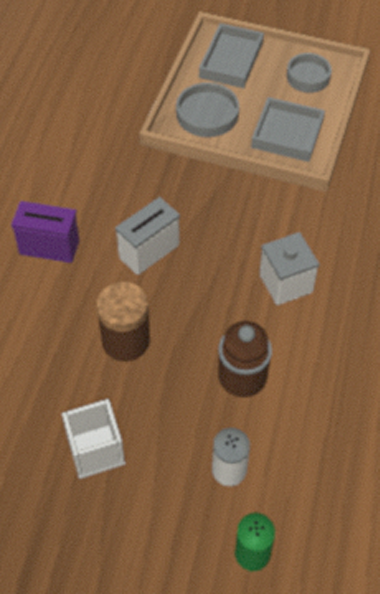

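Run:
```python
from h import *
T=get_image('top');S=get_image('side')
for d in(T,S):
    M=d['camera_from_world'];print('cam',(-M[:3,:3].T@M[:3,3]).round())
def face(d,uv,lo,z,n,r=30):
    hsv=cv2.cvtColor(d['color'],cv2.COLOR_BGR2HSV)
    m=((hsv[...,1]<70)&(hsv[...,2]>lo)).astype(np.uint8)
    w=np.zeros_like(m);cv2.circle(w,tuple(map(int,uv)),r,1,-1);m=cv2.morphologyEx(m&w,cv2.MORPH_CLOSE,np.ones((3,3)))
    c=max(cv2.findContours(m,0,1)[0],key=cv2.contourArea)
    q=ray(d,c[:,0,:],z)[:,:2].astype(np.float32)
    (x,y),(w,h),a=cv2.minAreaRect(q);print(n,'ctr',round(x,1),round(y,1),'size',round(w,1),round(h,1),'ang',round(a,1))
    return x,y
for lo in(145,155): face(T,(295,233),lo,58,f'pick{lo}',22)
face(T,(291,304),150,56,'sugar',20)
P=[]
for n,uv,r in(('Lround',(390,244),23),('obl',(435,248),27),('sq',(386,289),25),('Sround',(433,293),19)):
    P.append(face(T,uv,70,28,n,r))
P=np.array(P);c=P.mean(0);print('ctr',c)
for i,j in((0,1),(2,3),(0,2),(1,3)):
    v=P[j]-P[i];print(i,j,np.hypot(*v).round(1),np.degrees(np.arctan2(v[1],v[0])).round(1))
print('mill band',ray(T,(237.7,293.7),52),'side',ray(S,(347.5,324),52))
print('knob top',ray(T,(233.5,292),88),'side',ray(S,(349,312),88),'tri',tri(T,(233.5,292),S,(349,312)))
sT=np.array([140,200])+np.array([107,221])/2.3; sS=np.array([200,110])+np.array([231,441])/1.65
print('salt',ray(T,sT,64),ray(S,sS,64),tri(T,sT,S,sS))
kS=np.array([200,110])+np.array([291,253])/1.65
print('sugar knob side',ray(S,kS,64))
print('jar',ray(T,(140+234/2.3,200+79/2.3),76),'dip',ray(T,(140+106/2.3,200+86/2.3),54),'green',ray(T,(154,314),64))
```

```text
cam [ 416.   71. 1110.]
cam [411. 700. 888.]
pick145 ctr 602.3 97.7 size 66.0 41.0 ang 56.0
pick155 ctr 602.9 98.6 size 63.9 40.8 ang 55.8
sugar ctr 445.4 101.6 size 47.7 46.9 ang 36.9
Lround ctr 586.7 -120.1 size 78.3 79.3 ang 89.7
obl ctr 579.2 -223.9 size 96.5 64.9 ang 85.7
sq ctr 483.2 -111.7 size 77.1 76.0 ang 85.2
Sround ctr 474.8 -216.3 size 56.3 59.4 ang 0.8
ctr [ 530.97768402 -168.00535011]
0 1 104.1 -94.2
2 3 104.9 -94.6
0 2 103.8 175.4
1 3 104.6 175.9
mill band [[466.99137084 220.30446156  52.        ]] side [[468.39191983 230.73333335  52.        ]]
knob top [[468.70399002 224.23165327  88.        ]] side [[467.99614953 229.12643059  88.        ]] tri [468.70999336 225.21011194  81.34368874]
salt [[459.74459688 328.58810755  64.        ]] [[459.92914153 330.09650657  64.        ]] [459.96731417 329.12666191  61.84461058]
sugar knob side [[443.06787887 107.75215909  64.        ]]
jar [[594.92793918 212.89498615  76.        ]] dip [[589.84132384 338.81592918  54.        ]] green [[420.5539515  395.93984783  64.        ]]
```

Request:
apply_moves([
  [29.7,-37.6,-5],
  [29.7,-37.6,-5],
  [29.7,-37.6,-5],
  [29.7,-37.6,-5],
  [29.7,-37.6,-5],
  [29.7,-37.6,-5],
  [29.7,-37.6,-5],
  [29.7,-37.6,-5],
  [29.7,-37.6,-5],
  [29.7,-37.6,-5],
], fingers=[0,0,0,0,0,0,0,0,0,0], yaw=[-78,-78,-78,-78,-78,-78,-78,-78,-78,-78])

```text
clock: 1.3
position: [470.1, 222.2, 354.1]
ee_rot: [-0.68, 0.733, 0.0, -0.0]
contact_force: [0.0, 0.5, 0.4]
gripper_width: 85.6
```

Run:
```python
from h import *
T=get_image('top');S=get_image('side')
a=np.array([140,200.]);b=np.array([200,110.])
print('pick slot',tri(T,a+np.array([358,75])/2.3,S,b+np.array([148,219])/1.65))
hsv=cv2.cvtColor(S['color'],cv2.COLOR_BGR2HSV)
print('sugar lid',tri(T,(291.7,304.3),S,b+np.array([288,256])/1.65))
print('salt base side',ray(S,(339.3,398),5))
```

```text
pick slot [603.65091093  95.83955745  57.8915589 ]
sugar lid [445.89370112 101.70664684  49.09581249]
salt base side [[457.11908111 338.21156231   5.        ]]
```

Request:
apply_moves([
  [-0.1,0.2,-3],
  [-0.1,0.2,-6],
  [-0.1,0.2,-9],
  [-0.1,0.2,-11],
  [-0.1,0.2,-12.5],
  [-0.1,0.2,-14],
  [-0.1,0.2,-15],
  [-0.1,0.2,-15.6],
  [-0.1,0.2,-15.6],
  [-0.1,0.2,-15.6],
], fingers=[0,0,0,0,0,0,0,0,0,0], yaw=[0,0,0,0,0,0,0,0,0,0])

```text
clock: 2.4
position: [469.6, 224.3, 198.1]
ee_rot: [-0.68, 0.733, 0.0, -0.001]
contact_force: [0.4, -1.1, -0.4]
gripper_width: 85.5
```

Run:
```python
from h import *
s=read_state();print(s['position'],s['contact_force'])
T=get_image('top')['color'][230:350,160:320];S=get_image('side')['color'][210:420,240:440]
o=np.zeros((420,800,3),np.uint8);T=cv2.resize(T,(400,300));S=cv2.resize(S,(400,420));o[:300,:400]=T;o[:,400:]=S
cv2.imwrite('pics/g1.png',o)
```

```text
[469.63721671 224.27388748 198.12876959] [ 0.39807756 -1.07433082 -0.43285249]
```

View pics/g1.png

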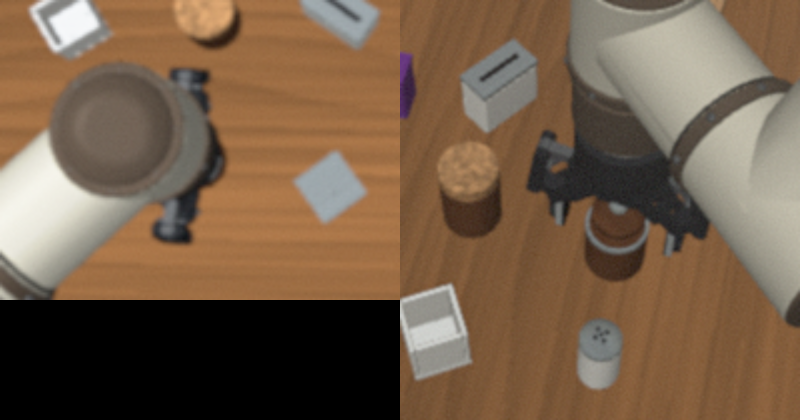

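Request:
apply_moves([
  [0,0.1,-0.1],
  [0,0.1,-0.1],
  [0,0.1,-0.1],
  [0,0.1,-0.1],
  [0,0.1,-0.1],
  [0,0.1,-0.1],
  [0,0.1,-0.1],
  [0,0.1,-0.1],
  [0,0.1,-0.1],
  [0,0.1,-0.1],
], fingers=[0.2,0.3,0.4,0.5,0.6,0.8,1,1,1,1], yaw=[0,0,0,0,0,0,0,0,0,0])

```text
clock: 3.5
position: [469.7, 225.3, 198.1]
ee_rot: [-0.68, 0.733, 0.0, 0.0]
contact_force: [-1.8, -1.4, 4.0]
gripper_width: 50.2
```

Request:
apply_moves([
  [0,0,1],
  [0,0,2.5],
  [0,0,4.5],
  [0,0,6.5],
  [0,0,8.5],
  [0,0,10.5],
  [0,0,12.5],
  [0,0,12.5],
  [0,0,12.5],
  [0,0,12.5],
], fingers=[1,1,1,1,1,1,1,1,1,1], yaw=[0,0,0,0,0,0,0,0,0,0])

```text
clock: 4.5
position: [469.2, 224.9, 321.8]
ee_rot: [-0.68, 0.733, 0.0, -0.001]
contact_force: [0.2, 0.7, -1.6]
gripper_width: 50.1
```

Run:
```python
from h import *
s=read_state();print(s['position'],s['contact_force'],s['gripper_width'],s['joints'])
T=get_image('side')
cv2.imwrite('pics/l1.png',cv2.resize(T['color'][110:410,200:460],None,fx=1.8,fy=1.8))
```

```text
[469.23041845 224.87794359 321.78928971] [ 0.23822339  0.67626071 -1.59222909] 50.06959353101369 [ 7.58884991e-01  2.87956591e-01 -3.64340314e-01 -8.96578374e-04
 -9.21115797e-01 -8.33297575e-01]
```

View pics/l1.png

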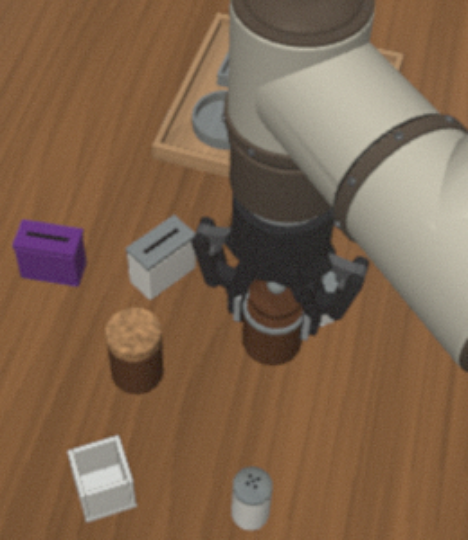

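Request:
apply_moves([
  [1,-3,0],
  [2.3,-7,0],
  [3.7,-11,0],
  [5.2,-15.2,0],
  [6.7,-19.6,0],
  [8.2,-24,0],
  [9.6,-28.2,0],
  [10.7,-31.5,0],
  [11.5,-33.6,0],
  [11.8,-34.5,0],
], fingers=[1,1,1,1,1,1,1,1,1,1], yaw=[0,0,0,0,0,0,0,0,0,0])

```text
clock: 5.55
position: [587.6, -122.2, 319.9]
ee_rot: [-0.679, 0.734, 0.001, -0.003]
contact_force: [-0.5, 1.1, -2.0]
gripper_width: 49.8
```

Run:
```python
from h import *
s=read_state();print(s['position'],s['contact_force'],s['gripper_width'])
S=get_image('side');T=get_image('top')
print('knob lifted before',ray(S,(352.8,268.9),211.7))
print('expect side px knob,mill base, pocket',proj(S,[[s['position'][0],s['position'][1],211],[s['position'][0],s['position'][1],124],[586.7,-120.1,28]]).round(1))
cv2.imwrite('pics/l2.png',cv2.resize(S['color'][60:260,240:460],None,fx=2.5,fy=2.5))
```

```text
[ 587.60047066 -122.17059653  319.93271234] [-0.45713174  1.12405159 -1.95755982] 49.76823558606211
knob lifted before [[468.12395941 231.49715667 211.7       ]]
expect side px knob,mill base, pocket [[326.9 101. ]
 [326.1 136.9]
 [325.5 172.4]]
```

View pics/l2.png

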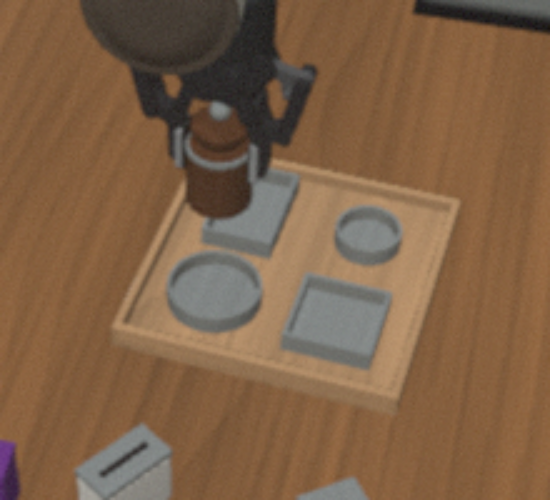

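Request:
apply_moves([
  [-0.1,0.2,-1.5],
  [-0.1,0.2,-3.5],
  [-0.1,0.2,-5.5],
  [-0.1,0.2,-7],
  [-0.1,0.2,-8],
  [-0.1,0.2,-9],
  [-0.1,0.2,-9.6],
  [-0.1,0.2,-10],
  [-0.1,0.2,-10.2],
  [-0.1,0.2,-10.2],
], fingers=[1,1,1,1,1,1,1,1,1,1], yaw=[0,0,0,0,0,0,0,0,0,0])

```text
clock: 6.65
position: [586.4, -119.0, 218.4]
ee_rot: [-0.679, 0.734, 0.001, -0.002]
contact_force: [0.8, -1.0, -2.7]
gripper_width: 50.1
```

Request:
apply_moves([
  [0,0,-0.1],
  [0,0,-0.2],
  [0,0,-0.3],
  [0,0,-0.4],
  [0,0,-0.4],
  [0,0,-0.4],
], fingers=[1,1,1,1,1,1], yaw=[0,0,0,0,0,0])

```text
clock: 7.25
position: [586.4, -119.0, 214.4]
ee_rot: [-0.679, 0.734, 0.001, -0.002]
contact_force: [0.8, -0.9, -2.7]
gripper_width: 49.9
```

Still free-hanging; lower a little more.

Request:
apply_moves([
  [0,0,-0.05],
  [0,0,-0.1],
  [0,0,-0.15],
  [0,0,-0.2],
  [0,0,-0.2],
], fingers=[1,1,1,1,1], yaw=[0,0,0,0,0])

```text
clock: 7.75
position: [586.4, -119.0, 212.3]
ee_rot: [-0.679, 0.734, 0.001, -0.002]
contact_force: [-0.4, -0.3, -2.7]
gripper_width: 50.2
```

Request:
apply_moves([
  [0,0,-0.05],
  [0,0,-0.1],
  [0,0,-0.15],
  [0,0,-0.15],
], fingers=[1,1,1,1], yaw=[0,0,0,0])

```text
clock: 8.15
position: [586.4, -119.0, 212.2]
ee_rot: [-0.68, 0.734, 0.001, -0.002]
contact_force: [-3.6, 0.3, 6.0]
gripper_width: 50.1
```

Request:
apply_moves([
  [0,0,0],
  [0,0,0],
  [0,0,0],
  [0,0,0],
  [0,0,0.3],
  [0,0,0.6],
  [0,0,1],
], fingers=[0.4,0.35,0.25,0.15,0.15,0.15,0.15], yaw=[0,0,0,0,0,0,0])

```text
clock: 8.85
position: [586.4, -119.0, 222.5]
ee_rot: [-0.68, 0.734, 0.001, -0.002]
contact_force: [-0.3, 0.2, -0.0]
gripper_width: 72.5
```

Request:
apply_moves([
  [0,0,2.5],
  [0,0,5],
  [0,0,8],
  [0,0,11],
  [0,0,12],
  [0,0,12],
], fingers=[0.15,0.15,0.1,0,0,0], yaw=[0,0,0,0,0,0])

```text
clock: 9.45
position: [586.6, -119.0, 344.5]
ee_rot: [-0.68, 0.734, -0.001, -0.001]
contact_force: [0.3, -0.0, -0.3]
gripper_width: 85.6
```

Request:
apply_moves([
  [-12.7,44.8,-1],
  [-12.7,44.8,-1],
  [-12.7,44.8,-1],
  [-12.7,44.8,-1],
  [-12.7,44.8,-1],
  [-12.7,44.8,-1],
  [-12.7,44.8,-1],
  [-12.7,44.8,-1],
  [-12.7,44.8,-1],
  [-12.7,44.8,-1],
], fingers=[0,0,0,0,0,0,0,0,0,0], yaw=[0,0,0,0,0,0,0,0,0,0])

```text
clock: 10.45
position: [458.0, 332.5, 332.5]
ee_rot: [-0.681, 0.732, -0.001, -0.002]
contact_force: [0.4, 0.2, -0.3]
gripper_width: 85.4
```

Run:
```python
from h import *
S=get_image('side');T=get_image('top')
s=read_state();print(s['position'],s['contact_force'],s['gripper_width'])
o=np.zeros((560,800,3),np.uint8)
o[:550,:480]=cv2.resize(S['color'][110:339,240:440],(480,550),interpolation=2)
o[:320,480:]=cv2.resize(T['color'][205:335,345:475],(320,320),interpolation=2)
cv2.imwrite('pics/p1.png',o)
```

```text
[458.55969209 330.84704384 332.52536353] [-0.33029548 -0.96984162 -0.83155374] 85.13699550408033
```

View pics/p1.png

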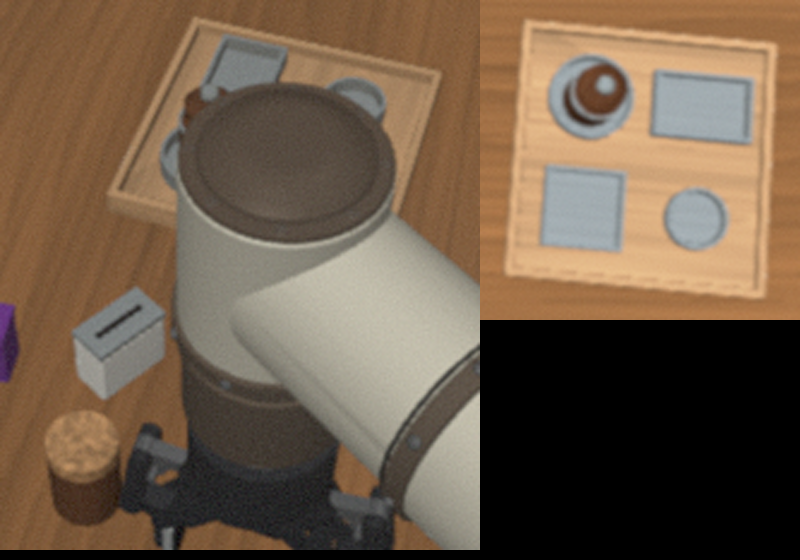

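The mill stands in the large round pocket (knob at crop (606,86), leaning only by perspective). 8 pictures viewed. Next, the salt.

Request:
apply_moves([
  [0.1,-0.1,-3],
  [0.1,-0.1,-6],
  [0.1,-0.1,-8.5],
  [0.1,-0.1,-10.5],
  [0.1,-0.1,-12],
  [0.1,-0.1,-13],
  [0.1,-0.1,-13.6],
  [0.1,-0.1,-14],
  [0.1,-0.1,-14],
  [0.1,-0.1,-14],
], fingers=[0,0,0,0,0,0,0,0,0,0], yaw=[0,0,0,0,0,0,0,0,0,0])

```text
clock: 11.55
position: [459.8, 329.9, 193.1]
ee_rot: [-0.681, 0.732, -0.001, -0.002]
contact_force: [0.1, 0.4, -0.5]
gripper_width: 85.3
```

Request:
apply_moves([
  [0,0,0],
  [0,0,0],
  [0,0,0],
  [0,0,0],
  [0,0,0],
  [0,0,0],
  [0,0,0],
  [0,0,0],
  [0,0,0],
  [0,0,0],
], fingers=[0.2,0.35,0.45,0.55,0.65,0.8,1,1,1,1], yaw=[0,0,0,0,0,0,0,0,0,0])

```text
clock: 12.55
position: [459.9, 330.1, 193.5]
ee_rot: [-0.681, 0.732, -0.001, -0.001]
contact_force: [-1.1, -0.4, 5.3]
gripper_width: 32.7
```

Request:
apply_moves([
  [0,0,0.5],
  [0,0,1.5],
  [0,0,3],
  [0,0,5],
  [0,0,7],
  [0,0,9],
  [0,0,11],
  [0,0,12.5],
  [0,0,13],
  [0,0,13],
], fingers=[1,1,1,1,1,1,1,1,1,1], yaw=[0,0,0,0,0,0,0,0,0,0])

```text
clock: 13.55
position: [459.8, 330.0, 324.2]
ee_rot: [-0.681, 0.732, -0.0, -0.001]
contact_force: [1.0, 0.4, -1.8]
gripper_width: 32.4
```

Run:
```python
from h import *
S=get_image('side')
s=read_state();p=s['position'];print(p,s['contact_force'],s['gripper_width'])
print(proj(S,[[p[0],p[1],64+130],[p[0],p[1],130]]).round(1))
cv2.imwrite('pics/l3.png',cv2.resize(S['color'][200:440,230:450],None,fx=2,fy=2))
```

```text
[459.61888315 329.83093577 323.20694375] [ 0.64790938  0.27429495 -1.66909423] 32.78329138946328
[[343.8 336.2]
 [341.9 357.6]]
```

View pics/l3.png

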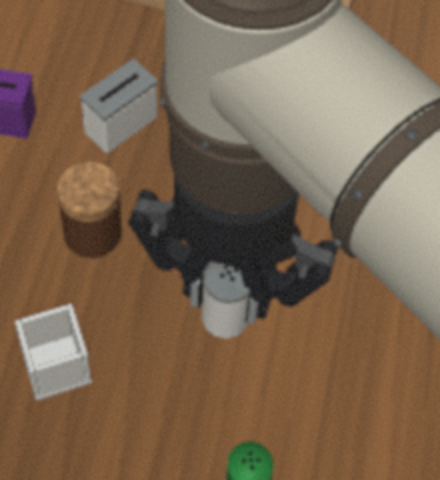

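Salt is held upright (dome at crop (228,275)). Carry it to the small pocket.

Request:
apply_moves([
  [0,-3,0],
  [0.2,-7,0],
  [0.3,-11.5,0],
  [0.4,-16,0],
  [0.5,-20.5,0],
  [0.7,-25,0],
  [0.8,-29,0],
  [0.9,-33,0],
  [1,-36,0],
  [1,-38,0],
], fingers=[1,1,1,1,1,1,1,1,1,1], yaw=[0,0,0,0,0,0,0,0,0,0])

```text
clock: 14.6
position: [469.0, -52.2, 322.0]
ee_rot: [-0.68, 0.733, 0.0, -0.003]
contact_force: [-0.1, 0.3, -0.8]
gripper_width: 32.6
```

Request:
apply_moves([
  [0.1,-3,0],
  [0.2,-6,0],
  [0.3,-9.5,0],
  [0.4,-12.5,0],
  [0.5,-15,0],
  [0.5,-16.4,0],
  [0.5,-16.6,0],
  [0.5,-16.6,0],
  [0.5,-16.6,0],
  [0.5,-16.6,0],
], fingers=[1,1,1,1,1,1,1,1,1,1], yaw=[0,0,0,0,0,0,0,0,0,0])

```text
clock: 15.6
position: [474.0, -217.4, 322.0]
ee_rot: [-0.68, 0.733, 0.0, -0.003]
contact_force: [0.1, -1.1, -0.9]
gripper_width: 32.6
```

Request:
apply_moves([
  [0.1,0.1,-1.5],
  [0.1,0.1,-3.5],
  [0.1,0.1,-5.5],
  [0.1,0.1,-7.5],
  [0.1,0.1,-9],
  [0.1,0.1,-10],
  [0.1,0.1,-10.5],
  [0.1,0.1,-10.8],
  [0.1,0.1,-10.9],
  [0.1,0.1,-10.9],
], fingers=[1,1,1,1,1,1,1,1,1,1], yaw=[0,0,0,0,0,0,0,0,0,0])

```text
clock: 16.6
position: [475.2, -216.4, 213.5]
ee_rot: [-0.681, 0.733, -0.0, -0.002]
contact_force: [0.4, -0.2, -1.0]
gripper_width: 33.3
```

Request:
apply_moves([
  [0,0,-0.1],
  [0,0,-0.2],
  [0,0,-0.3],
  [0,0,-0.4],
  [0,0,-0.45],
  [0,0,-0.45],
], fingers=[1,1,1,1,1,1], yaw=[0,0,0,0,0,0])

```text
clock: 17.2
position: [475.2, -216.4, 208.9]
ee_rot: [-0.681, 0.733, 0.0, -0.002]
contact_force: [-0.0, 0.3, -0.8]
gripper_width: 32.6
```

Request:
apply_moves([
  [0,0,-0.05],
  [0,0,-0.1],
  [0,0,-0.15],
  [0,0,-0.15],
], fingers=[1,1,1,1], yaw=[0,0,0,0])

```text
clock: 17.6
position: [475.2, -216.4, 207.5]
ee_rot: [-0.681, 0.733, 0.0, -0.002]
contact_force: [-0.2, 0.8, 0.2]
gripper_width: 32.9
```

Request:
apply_moves([
  [0,0,-0.05],
  [0,0,-0.05],
  [0,0,-0.05],
  [0,0,-0.05],
  [0,0,-0.05],
  [0,0,-0.05],
  [0,0,0.2],
  [0,0,0.6],
  [0,0,1],
], fingers=[1,1,0.55,0.5,0.4,0.35,0.35,0.35,0.35], yaw=[0,0,0,0,0,0,0,0,0])

```text
clock: 18.5
position: [475.3, -216.4, 217.9]
ee_rot: [-0.681, 0.733, -0.0, -0.002]
contact_force: [0.2, 0.4, 0.1]
gripper_width: 55.6
```

Request:
apply_moves([
  [0,0,2.5],
  [0,0,5],
  [0,0,8],
  [0,0,11],
  [0,0,12],
  [0,0,12],
], fingers=[0.3,0.3,0.1,0,0,0], yaw=[0,0,0,0,0,0])

```text
clock: 19.1
position: [475.4, -216.4, 339.7]
ee_rot: [-0.681, 0.733, -0.002, -0.001]
contact_force: [-0.3, 0.6, -0.6]
gripper_width: 85.2
```

Request:
apply_moves([
  [-3,31.9,-1],
  [-3,31.9,-1],
  [-3,31.9,-1],
  [-3,31.9,-1],
  [-3,31.9,-1],
  [-3,31.9,-1],
  [-3,31.9,-1],
  [-3,31.9,-1],
  [-3,31.9,-1],
  [-3,31.9,-1],
], fingers=[0,0,0,0,0,0,0,0,0,0], yaw=[41,41,41,41,41,41,41,41,41,41])

```text
clock: 20.1
position: [445.2, 101.7, 328.9]
ee_rot: [0.894, -0.449, 0.001, 0.001]
contact_force: [-0.8, 0.2, -0.2]
gripper_width: 85.4
```

Run:
```python
from h import *
S=get_image('side');T=get_image('top')
s=read_state();print(s['position'],s['ee_rot'],s['gripper_width'])
o=np.zeros((560,800,3),np.uint8)
o[:550,:480]=cv2.resize(S['color'][110:339,240:440],(480,550),interpolation=2)
o[:320,480:]=cv2.resize(T['color'][205:335,345:475],(320,320),interpolation=2)
cv2.imwrite('pics/p2.png',o)
```

```text
[445.37738217 101.48239177 329.31939883] [ 8.93605689e-01 -4.48849272e-01  1.61273633e-03  7.75926132e-04] 85.41244927817861
```

View pics/p2.png

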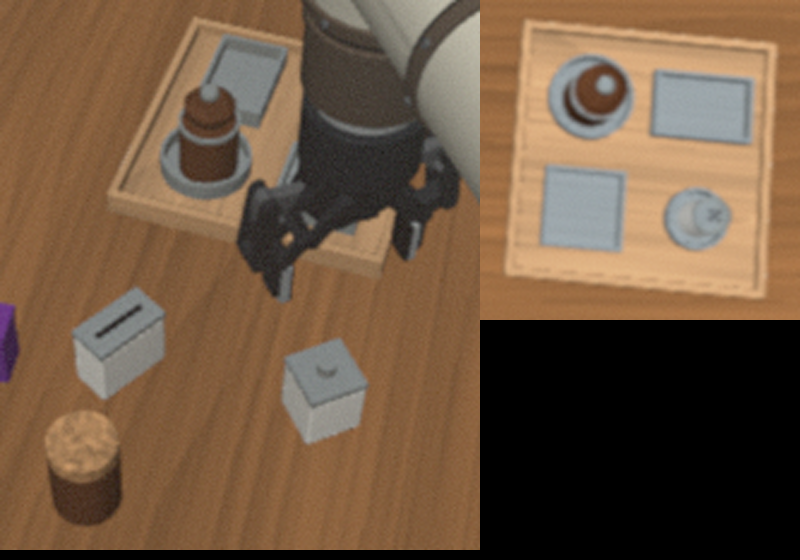

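Salt (crop (700,216)) and mill both stand in their pockets. The jaws are parallel to the sugar pot's edges. Going down on it.

Request:
apply_moves([
  [0,0,-3],
  [0,0,-6],
  [0,0,-8.5],
  [0,0,-10.5],
  [0,0,-12],
  [0,0,-13],
  [0,0,-13.4],
  [0,0,-13.7],
  [0,0,-13.7],
  [0,0,-13.7],
], fingers=[0,0,0,0,0,0,0,0,0,0], yaw=[0,0,0,0,0,0,0,0,0,0])

```text
clock: 21.2
position: [445.6, 101.6, 192.9]
ee_rot: [0.894, -0.449, 0.002, 0.0]
contact_force: [0.3, 0.4, -1.0]
gripper_width: 85.1
```

Request:
apply_moves([
  [0,0,0],
  [0,0,0],
  [0,0,0],
  [0,0,0],
  [0,0,0],
  [0,0,0],
  [0,0,0],
  [0,0,0],
  [0,0,0],
  [0,0,0],
], fingers=[0.2,0.3,0.4,0.5,0.6,0.8,1,1,1,1], yaw=[0,0,0,0,0,0,0,0,0,0])

```text
clock: 22.2
position: [445.8, 101.8, 193.3]
ee_rot: [0.894, -0.449, 0.002, -0.0]
contact_force: [-0.5, 1.3, 5.2]
gripper_width: 45.2
```

Request:
apply_moves([
  [0,0,0.5],
  [0,0,1.5],
  [0,0,3],
  [0,0,5],
  [0,0,7],
  [0,0,9],
  [0,0,11],
  [0,0,12.5],
  [0,0,13],
  [0,0,13],
], fingers=[1,1,1,1,1,1,1,1,1,1], yaw=[0,0,0,0,0,0,0,0,0,0])

```text
clock: 23.2
position: [445.5, 101.6, 323.8]
ee_rot: [0.894, -0.449, 0.002, -0.001]
contact_force: [0.6, 0.2, -3.0]
gripper_width: 45.5
```

Run:
```python
from h import *
S=get_image('side')
s=read_state();p=s['position'];print(p,s['contact_force'],s['gripper_width'],s['ee_rot'])
cv2.imwrite('pics/l4.png',cv2.resize(S['color'][110:340,270:480],None,fx=2.2,fy=2.2))
```

```text
[445.35552268 101.51506997 322.97972831] [-0.04819555 -0.82987636 -3.21601421] 45.0294059927739 [ 8.93595897e-01 -4.48868473e-01  1.86194691e-03  2.22967886e-05]
```

View pics/l4.png

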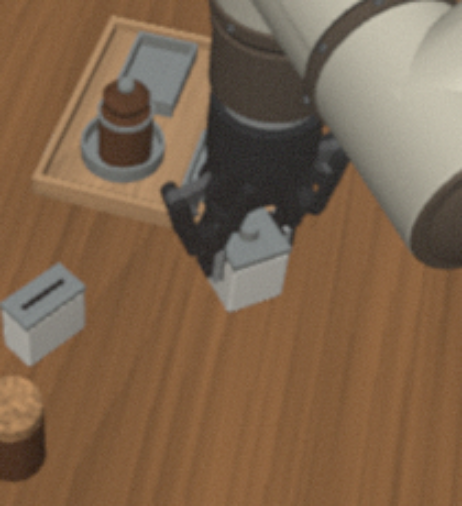

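Sugar pot is held square and upright (knob at crop (252,228)). Carry it to the square pocket.

Request:
apply_moves([
  [0.4,-2,0],
  [0.9,-5,0],
  [1.5,-8,0],
  [2,-11,0],
  [2.5,-14,0],
  [3,-17,0],
  [3.4,-19.5,0],
  [3.7,-21,0],
  [3.8,-21.3,0],
  [3.8,-21.3,0],
], fingers=[1,1,1,1,1,1,1,1,1,1], yaw=[-4,-9,-14,-20,-26,-31,-36,-40,-41,-41])

```text
clock: 24.25
position: [483.1, -111.8, 321.8]
ee_rot: [-0.68, 0.734, -0.001, -0.002]
contact_force: [-0.3, 0.1, -2.9]
gripper_width: 45.2
```

Run:
```python
from h import *
s=read_state();q=s['ee_rot'];print(s['position'],s['contact_force'],'jaw',np.degrees(2*np.arctan2(q[1],q[0]))+90)
```

```text
[ 483.10657196 -111.80135446  321.76463074] [-0.29554832  0.13435382 -2.86916883] jaw 355.6186431862282
```

Place at TCP ≈ 193.3 + 14 = 207.

Request:
apply_moves([
  [0,0,-1.5],
  [0,0,-3.5],
  [0,0,-5.5],
  [0,0,-7.5],
  [0,0,-9],
  [0,0,-10],
  [0,0,-10.5],
  [0,0,-10.8],
  [0,0,-10.9],
  [0,0,-10.9],
], fingers=[1,1,1,1,1,1,1,1,1,1], yaw=[0,0,0,0,0,0,0,0,0,0])

```text
clock: 25.25
position: [483.3, -111.7, 213.2]
ee_rot: [-0.68, 0.734, -0.001, -0.001]
contact_force: [-0.6, 0.1, -2.6]
gripper_width: 45.1
```

Request:
apply_moves([
  [0,0,-0.1],
  [0,0,-0.2],
  [0,0,-0.3],
  [0,0,-0.4],
  [0,0,-0.45],
  [0,0,-0.45],
], fingers=[1,1,1,1,1,1], yaw=[0,0,0,0,0,0])

```text
clock: 25.85
position: [483.3, -111.7, 208.6]
ee_rot: [-0.68, 0.734, -0.001, -0.001]
contact_force: [-0.2, 0.3, -2.6]
gripper_width: 45.7
```

Request:
apply_moves([
  [0,0,-0.05],
  [0,0,-0.1],
  [0,0,-0.15],
  [0,0,-0.15],
], fingers=[1,1,1,1], yaw=[0,0,0,0])

```text
clock: 26.25
position: [483.3, -111.7, 207.3]
ee_rot: [-0.68, 0.734, -0.001, -0.001]
contact_force: [-0.5, -0.1, -0.5]
gripper_width: 45.3
```

Request:
apply_moves([
  [0,0,-0.05],
  [0,0,-0.05],
  [0,0,-0.05],
  [0,0,-0.05],
  [0,0,-0.05],
  [0,0,-0.05],
  [0,0,0.2],
  [0,0,0.6],
  [0,0,1],
], fingers=[1,1,0.45,0.4,0.3,0.2,0.2,0.2,0.2], yaw=[0,0,0,0,0,0,0,0,0])

```text
clock: 27.15
position: [483.4, -111.7, 217.7]
ee_rot: [-0.68, 0.733, -0.001, -0.001]
contact_force: [0.2, 0.7, 0.3]
gripper_width: 68.6
```

Request:
apply_moves([
  [0,0,2.5],
  [0,0,5],
  [0,0,8],
  [0,0,11],
  [0,0,12],
  [0,0,12],
], fingers=[0.2,0.2,0.1,0,0,0], yaw=[0,0,0,0,0,0])

```text
clock: 27.75
position: [483.5, -111.7, 339.4]
ee_rot: [-0.68, 0.733, -0.002, 0.0]
contact_force: [-0.9, 0.2, 0.1]
gripper_width: 85.7
```

Request:
apply_moves([
  [12.1,20.8,-1],
  [12.1,20.8,-1],
  [12.1,20.8,-1],
  [12.1,20.8,-1],
  [12.1,20.8,-1],
  [12.1,20.8,-1],
  [12.1,20.8,-1],
  [12.1,20.8,-1],
  [12.1,20.8,-1],
  [12.1,20.8,-1],
], fingers=[0,0,0,0,0,0,0,0,0,0], yaw=[-29.6,-29.6,-29.6,-29.6,-29.6,-29.6,-29.6,-29.6,-29.6,-29.6])

```text
clock: 28.75
position: [604.1, 95.3, 329.5]
ee_rot: [-0.469, 0.883, -0.002, -0.0]
contact_force: [0.5, 0.4, -0.2]
gripper_width: 85.6
```

Run:
```python
from h import *
S=get_image('side');T=get_image('top')
s=read_state();q=s['ee_rot'];print(s['position'],'jaw',np.degrees(2*np.arctan2(q[1],q[0]))+90)
o=np.zeros((560,800,3),np.uint8)
o[:550,:480]=cv2.resize(S['color'][110:339,240:440],(480,550),interpolation=2)
o[:320,480:]=cv2.resize(T['color'][205:335,345:475],(320,320),interpolation=2)
cv2.imwrite('pics/p3.png',o)
```

```text
[604.24238305  95.48935353 329.68820474] jaw 325.981037001067
```

View pics/p3.png

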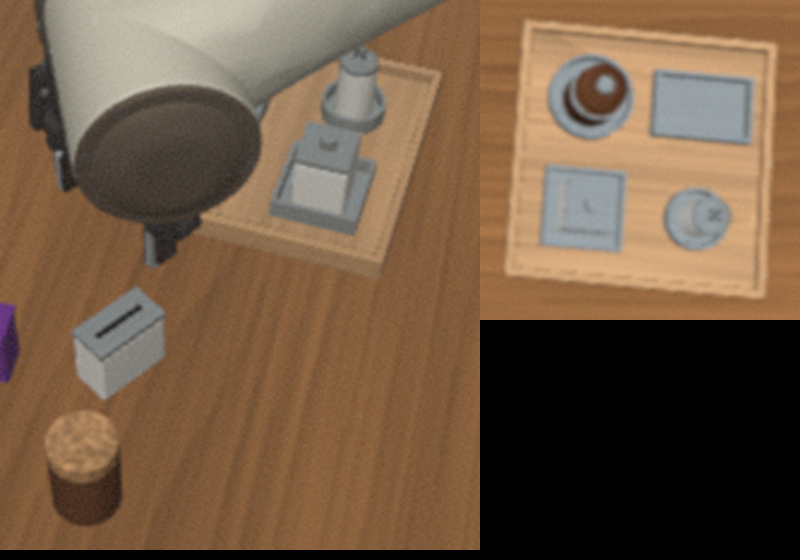

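Sugar pot stands square in its pocket (side crop (322,175)), with the salt and mill as before. Next, the pick box.

Request:
apply_moves([
  [0,0.1,-3],
  [0,0.1,-6],
  [0,0.1,-8.5],
  [0,0.1,-10.5],
  [0,0.1,-12],
  [0,0.1,-13],
  [0,0.1,-13.4],
  [0,0.1,-13.8],
  [0,0.1,-13.8],
  [0,0.1,-13.8],
], fingers=[0,0,0,0,0,0,0,0,0,0], yaw=[0,0,0,0,0,0,0,0,0,0])

```text
clock: 29.85
position: [604.5, 96.6, 192.4]
ee_rot: [-0.469, 0.883, -0.003, 0.001]
contact_force: [-0.3, -0.6, -0.5]
gripper_width: 85.7
```

Request:
apply_moves([
  [0,0,0],
  [0,0,0],
  [0,0,0],
  [0,0,0],
  [0,0,0],
  [0,0,0],
  [0,0,0],
  [0,0,0],
  [0,0,0],
  [0,0,0],
], fingers=[0.2,0.3,0.4,0.5,0.6,0.8,1,1,1,1], yaw=[0,0,0,0,0,0,0,0,0,0])

```text
clock: 30.85
position: [604.5, 96.7, 192.6]
ee_rot: [-0.469, 0.883, -0.003, 0.001]
contact_force: [-0.8, 0.9, 3.4]
gripper_width: 33.4
```

Request:
apply_moves([
  [0,0,0.5],
  [0,0,1.5],
  [0,0,3],
  [0,0,5],
  [0,0,7],
  [0,0,9],
  [0,0,11],
  [0,0,13],
  [0,0,14],
  [0,0,14],
], fingers=[1,1,1,1,1,1,1,1,1,1], yaw=[0,0,0,0,0,0,0,0,0,0])

```text
clock: 31.85
position: [604.7, 96.6, 334.5]
ee_rot: [-0.469, 0.883, -0.003, 0.003]
contact_force: [0.1, -0.3, -1.6]
gripper_width: 33.6
```

Run:
```python
from h import *
S=get_image('side')
s=read_state();q=s['ee_rot'];print(s['position'],s['contact_force'],s['gripper_width'],'jaw',np.degrees(2*np.arctan2(q[1],q[0]))+90)
cv2.imwrite('pics/l5.png',cv2.resize(S['color'][60:340,200:440],None,fx=2,fy=2))
```

```text
[604.34267997  96.55735151 332.94724964] [-0.43422673 -0.14714362 -2.54218201] 33.24449835540403 jaw 325.9759300638619
```

View pics/l5.png

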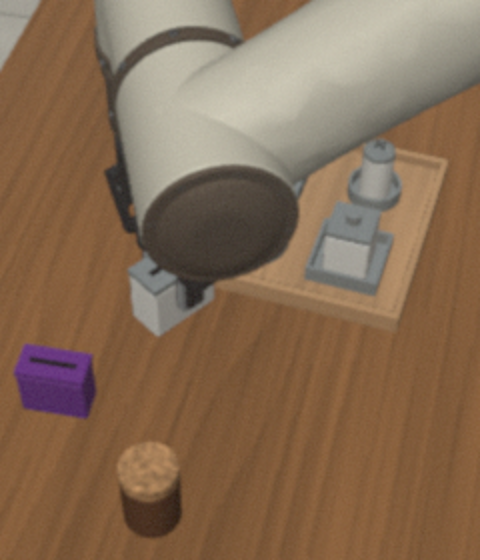

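Pick box is held upright, 140 mm up. Carry it to the oblong pocket, clearing the mill (top at 106 mm).

Request:
apply_moves([
  [-0.2,-2.5,0.1],
  [-0.5,-6,0.2],
  [-0.8,-10,0.2],
  [-1.1,-14,0.2],
  [-1.4,-18,0.2],
  [-1.7,-22,0.2],
  [-2,-26,0.2],
  [-2.3,-29.5,0.2],
  [-2.5,-31.5,0.2],
  [-2.5,-32.1,0.2],
], fingers=[1,1,1,1,1,1,1,1,1,1], yaw=[2,6,10,14,18,22,26,29,29.5,29.5])

```text
clock: 32.9
position: [578.5, -226.5, 333.0]
ee_rot: [-0.677, 0.736, -0.001, 0.001]
contact_force: [-0.4, 0.2, -1.6]
gripper_width: 33.5
```

Run:
```python
from h import *
S=get_image('side');s=read_state();q=s['ee_rot'];print(s['position'],s['contact_force'],s['gripper_width'],'jaw',np.degrees(2*np.arctan2(q[1],q[0]))+90)
cv2.imwrite('pics/l6.png',cv2.resize(S['color'][40:240,250:450],None,fx=2.5,fy=2.5))
```

```text
[ 578.75936736 -226.17921799  333.23607749] [-0.10558106  0.54782705 -0.41343036] 33.52527036853522 jaw 355.3118419900197
```

View pics/l6.png

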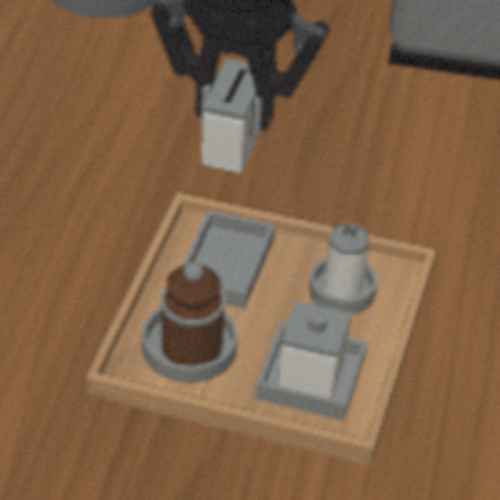

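All three placed items stand in their pockets, and the box hangs in line with the oblong pocket (crop (230,258)). Lower it.

Request:
apply_moves([
  [0,0.2,-1.5],
  [0,0.2,-4],
  [0,0.2,-6.5],
  [0,0.2,-8.5],
  [0,0.2,-10],
  [0,0.2,-11],
  [0,0.2,-11.6],
  [0,0.2,-12],
  [0,0.2,-12.1],
  [0,0.2,-12.1],
], fingers=[1,1,1,1,1,1,1,1,1,1], yaw=[0,0,0,0,0,0,0,0,0,0])

```text
clock: 33.95
position: [579.0, -224.1, 212.7]
ee_rot: [-0.678, 0.735, -0.001, 0.001]
contact_force: [0.4, 0.5, -1.5]
gripper_width: 33.1
```

Request:
apply_moves([
  [0,0,-0.1],
  [0,0,-0.2],
  [0,0,-0.3],
  [0,0,-0.4],
  [0,0,-0.4],
  [0,0,-0.4],
], fingers=[1,1,1,1,1,1], yaw=[0,0,0,0,0,0])

```text
clock: 34.55
position: [579.0, -224.1, 208.6]
ee_rot: [-0.678, 0.735, -0.001, 0.001]
contact_force: [-0.2, 0.6, -2.2]
gripper_width: 33.2
```

Request:
apply_moves([
  [0,0,-0.05],
  [0,0,-0.1],
  [0,0,-0.15],
  [0,0,-0.15],
], fingers=[1,1,1,1], yaw=[0,0,0,0])

```text
clock: 34.95
position: [578.9, -224.1, 207.0]
ee_rot: [-0.678, 0.735, -0.001, 0.001]
contact_force: [-0.6, -0.3, -0.8]
gripper_width: 33.6
```

Request:
apply_moves([
  [0,0,-0.05],
  [0,0,-0.05],
  [0,0,-0.05],
  [0,0,-0.05],
  [0,0,-0.05],
  [0,0,-0.05],
  [0,0,0.2],
  [0,0,0.6],
  [0,0,1],
], fingers=[1,1,0.55,0.5,0.4,0.3,0.3,0.3,0.3], yaw=[0,0,0,0,0,0,0,0,0])

```text
clock: 35.85
position: [579.0, -224.2, 217.5]
ee_rot: [-0.678, 0.735, -0.001, 0.001]
contact_force: [-0.7, -0.0, -0.4]
gripper_width: 59.8
```

Request:
apply_moves([
  [0,0,2.5],
  [0,0,5],
  [0,0,8],
  [0,0,11],
  [0,0,14],
  [0,0,15],
], fingers=[0.3,0.2,0.1,0,0,0], yaw=[0,0,0,0,0,0])

```text
clock: 36.45
position: [579.4, -224.3, 372.0]
ee_rot: [-0.678, 0.735, -0.004, 0.003]
contact_force: [0.0, -0.4, 0.6]
gripper_width: 85.2
```

Request:
apply_moves([
  [-8,25,4],
  [-8,25,4],
  [-8,25,4],
  [-8,25,4],
  [-8,25,4],
  [-8,25,4],
  [-8,25,4],
  [-8,25,4],
  [-8,25,4],
  [-8,25,4],
], fingers=[0,0,0,0,0,0,0,0,0,0], yaw=[0,0,0,0,0,0,0,0,0,0])

```text
clock: 37.45
position: [499.7, 24.7, 411.4]
ee_rot: [-0.677, 0.736, -0.004, 0.003]
contact_force: [-0.3, 0.0, -0.0]
gripper_width: 85.3
```

Run:
```python
from h import *
S=get_image('side');T=get_image('top');print(read_state()['position'])
o=np.zeros((550,800,3),np.uint8)
o[:550,:430]=cv2.resize(S['color'][110:465,200:478],(430,550),interpolation=2)
o[:370,430:]=cv2.resize(T['color'][205:335,345:475],(370,370),interpolation=2)
o[370:550,430:]=cv2.resize(T['color'][200:335,140:417],(370,180),interpolation=2)
cv2.imwrite('pics/fin.png',o)
```

```text
[499.6752747   24.79369519 411.54855348]
```

View pics/fin.png

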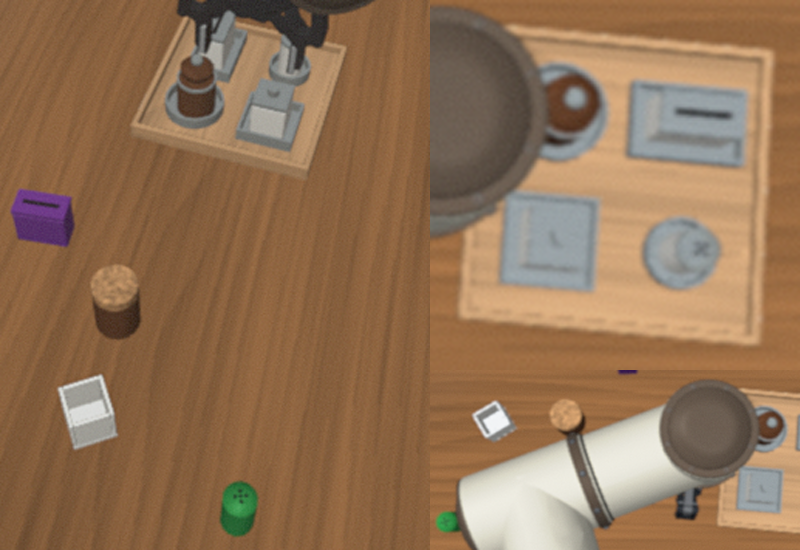

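The final view shows all four standing in their pockets: mill (197,85), pick box (top crop (695,115)), sugar pot (270,115) and salt (690,250). The spice jar, dip pot, green shaker and purple box haven't moved, and the arm is clear. Handing in.

```bash
python3 -c "
from bench import *
print(job_done(), read_state()['clock'])"
```

```text
the job is handed in; nothing more can be done
the job is handed in; nothing more can be done
```

The job is handed in. The mill, salt shaker, sugar pot and toothpick box were each lowered slowly until they touched the floor of their own pocket, in that order, then released. The arm finished at about 37.5 s of the 109 s allowed.

- **Final checks:** Both camera views after the last release show all four standing in the right pockets. The spice jar, dip pot, green shaker and purple box are where they were, and the arm is clear. The largest force I read at the end of a move was about 7 N.
- **Disagreement:** The side camera read a few mm farther in +y than the top camera for the mill and the large pocket. The offset was about the same for both, so I placed by the top-view positions. No check failed.

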